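Dock a flow cell on a leak-test nest with a toggle clamp

ROBOT

A 6-joint arm with a two-finger parallel gripper is mounted at the origin on a cart in front of the work surface, level with it; the furniture and walls round the work are solid. World frame = base frame: x ahead of the robot, y to its left, z up, the work surface at z = 0. Lengths are in mm, angles in rad, forces in N, time in s.
With the tool pointing down it reaches from about 400 to 925 mm from the base axis. Payload 12.5 kg.
Tool frame: the origin (TCP) lies midway between the tips of the shut fingers; the grasp point (between the pads) lies 19 mm behind it; z points along the fingers, y is the line along which they close (so a half turn about z gives the same grasp; the last joint's range is limited). The gripper opens to 95 mm and grips with 3 to 60 N. Pads are 20 mm wide; open, the fingers measure 119 mm over their backs; the gripper's body (75 mm by 180 mm) begins 59 mm behind the grasp point.
Start: joints at [1.163, 0.491, 1.559, -0, 1.092, -0.106], TCP at [185.758, 596.775, 214.661] pointing down, gripper open.
Joint ranges: [-3.1, 3.1], [-0.84, 2.19], [0.05, 2.79], [-1.13, 4.28], [0.06, 2.93], [-2.69, 2.69]. Speed limits (rad/s): [2.22, 2.22, 2.79, 3.14, 3.14, 3.14].

INTERFACE

Orientations are given as [roll, pitch, yaw] about the fixed x, y, z axes, in that order (R = Rz(yaw) Ry(pitch) Rx(roll)).
In Python, from cell import env gives the robot as it stands.
- The arm moves only by the shell command python3 -m inch 'ROWS'. ROWS is JSON, a list of rows, each a list of 7 numbers: the turn, a rotation vector about the tool's x, y, z in rad, then the shift along the tool's x, y, z in cm, then the closure, from -1 (fully open) to 1 (shut). A call has 1 to 20 rows; each row shifts and turns the commanded pose from where the row before left it, along the tool's axes as they then stand; what a row does not reach is not made up. A row lasts 1/8 s, in which the tool goes at most 62.5 mm and 10.7 degrees, less where a joint would pass 70% of its speed; a pose out of reach is approached as far as the arm can. A call with a gripper value outside its range is refused whole. The fingers move at their own pace and stop on an object; the grip force is fixed at half the most. Time passes only in rows, so rows that do not move let the fingers close. It gives the time, the measured TCP pose, the force, the opening and the grip force at its end, in the units of the state.
- env.state(): the state, without advancing time (a new reading comes with each control period).
- env.read_camera(name): name is "side" or "top"; returns a dict with "img" (420x560x3 uint8, red, green, blue), "depth" (420x560 float32, mm along the optical axis (not along the pixel's ray), 0 where there is no reading), "fx", "fy", "cx", "cy" (pixels), "position" and "orientation" of the camera in the world. Camera axes: x right, y down, z forward; pixel columns grow to the right and rows downward; lengths in mm; the calibration is good to about 2 mm. A picture is of the moment at which its call begins.
- env.job_done(): hands the job in; it is judged then, once.
Trained networks look in a picture, given as the dict that the camera call returned (one of the last four; its "shot" number tells which), for a name from the list of things; names that differ only in an ending like _2 or _b are one class to them, and where a whole thing is asked for, a point or a joint stands for the part that bears it (a point fixed in the world has none). Each returns a list of dicts, best first, with "score" (0 to 1); they miss things now and then, are a little off and sometimes report something else, mostly with a low value. They report only what shows in the picture. A call takes as long as a camera call.
- env.find_in(picture, target): "centre" ([x, y, z] in mm, in the coordinates of the camera as it stood for that picture, good to about 4 mm: the middle of the surface that is visible of it).
- env.trace(picture, target): "mask" (420x560 bool, what is visible of it).
The state is a dict: "t": time; "joints": joint angles; "qvel": joint speeds; "tau": joint torques, N m; "eef_pos": TCP position; "tcp_rot": TCP orientation; "ft_force": force on the tool from outside, world axes, zero at the start; "moment": the same for the moment, N m; "opening": opening from 0.0 (shut) to 1.0 (fully open); "grip_force": force on a finger pad.
Only numpy, scipy, OpenCV 4.12 (cv2) and the standard library are available. Lean on these libraries where they do the work, as an engineer would, in place of code of your own. Each camera call takes 0.05 s, during which the arm holds its last target. There are 200 camera calls.

TASK

Get the flow cell ready for its leak test. The toggle clamp on the test nest was left shut on nothing: swing it fully open, fetch the flow cell (the block with the round steel pad on top) from the storage rack and stand it between the end cheeks of the nest, let go of it, then swing the clamp over centre so that it locks by itself with its spindle pressing the cell down on the sprung seal plate. Leave the two blanking blocks in the rack and do not disturb the bottles.

Things in the scene. Friction and masses are not known exactly. Their poses are not given: they have to be found in the camera images.
- fixture: Leak-test nest, fixed: aluminium plate 110 (x) x 235 (y) x 12 mm. Origin on the bench under the middle of the nest, z up. y runs along the toggle clamp, which stands at -y on a riser 52 mm wide, 45 high, y = -159 to -65; its arm pivots at y = -95, z = 105. Plate spans y = -180 to 55. Low white locators guide the cell's long sides: inner faces at x = -23.2 and 23.2, top z = 32.
- nest (a point): Centre of the nest's floor, a sprung steel seal plate (z = 24, gives 2 mm when clamped), fixture axes. The cell's underside centre belongs here, its 64 mm side along y, either way round. Steel end cheeks, 36 mm wide in x, 67 apart in y, stand to 59 above this floor, then flare outward to 74: higher than a seated cell, so no fingers fit at its ends; its long sides are open.
- clamp_arm (a joint): Angle of the steel clamp arm, rad: 0 = shut (level over the nest, its spindle pad over the nest's middle, 76 mm above the bench), 1.8 = fully open at its stop (past upright, leaning back from the nest; top about 220 mm above the bench).
- spindle: Threaded spindle with a black rubber pad, 20 mm across, at the end of the clamp arm; origin at the underside of the pad, z along the spindle.
- knob (a point): Centre of the black cross grip on the clamp handle's end: a drum 28 mm across, 36 long, lying along the fixture's x. It moves in the fixture's y-z plane on a circle of radius 143.5 mm about y = -93, z = 103.5 mm: up when locked, back and down (-y) to open. Pinched on its ends (across x), it turns between the fingers. Near the end it meets the springs, then goes over centre to its stop.
- knob_locked (a point): Fixed point of the fixture where the centre of the grip (knob) stands when the clamp is locked over centre at its stop (fixture y = -84, z = 246 mm; handle upright). Fully open it lies near y = -231, z = 66 mm (handle about level, pointing to -y).
- rack: White storage rack, fixed: foot 86 (x) x 155 (y) x 6 mm, origin at the centre of its underside. Three bays at y = -49, 0, 49, 45 mm wide between full-height partitions (50 mm long in x, top z = 64); low lips at the ends (outer faces x = -38.5 and 38.5, top z = 16). Blocks stand on the foot, 64 mm side along x: only their ends can be gripped here, the long sides are covered.
- flow_cell: Flow cell: grey plastic block 42 (x) x 64 (y) x 56 (z) mm, about 0.2 kg, with a round steel pad 28 mm across, 1 mm proud, on top (57 mm overall) and a dark window in each long side. Origin at the centre of its underside, z up. Stands in one of the three bays of the rack.
- blank_a: Blanking block: same grey block 42 x 64 x 56 mm, with a plain flat top and no windows. Origin at the centre of its underside. In another bay of the rack.
- blank_b: Second blanking block, the same, in the third bay.
- wash_bottle: Blue bottle, 51 mm across, 105 high, behind the nest; bystander. Origin at the centre of its underside.
- squeeze_bottle: White squeeze bottle, 43 mm across, 125 high, behind the nest; bystander. Origin at the centre of its underside.
- dropper: Small amber dropper bottle, 31 mm across, 72 high, behind the nest; bystander. Origin at the centre of its underside.

How it is judged:
By the outcome, as a careful person would: the job done as asked, in the order asked, and still so for the second after the job is handed in, with the robot touching nothing.
It also fails if it takes over 72 s, if anything falls off the work surface, if the arm or the gripper's body presses on something with over 40 N, if the wrist force passes 120 N, or if a joint passes its speed limit or range.

## Working session

There is one attempt and no reset: what is moved stays moved. The work goes in short steps, Python scripts to look and compute and a shell command to move; the robot and the scene stay as the last step left them, time stands still between calls to the robot, and variables do not carry over. Pictures are saved under pics/ and viewed, at most 10 in all, crops included, and the job is handed in when it is done.

```bash
mkdir -p pics; ls; cat > h.py <<'E'
import numpy as np, cv2
from scipy.spatial.transform import Rotation as R
from cell import env
def T(c):
    o=np.array(c["orientation"],float)
    r=R.from_euler('xyz',o).as_matrix() if o.size==3 else (o if o.shape==(3,3) else None)
    return r,np.array(c["position"],float)
def w(c,p):
    r,t=T(c); return r@np.array(p)+t
def cloud(c):
    d=c["depth"]; v,u=np.mgrid[:d.shape[0],:d.shape[1]]
    P=np.stack([(u-c["cx"])/c["fx"]*d,(v-c["cy"])/c["fy"]*d,d],-1)
    r,t=T(c); W=P@r.T+t; W[d<=0]=np.nan; return W
def save(c,n): cv2.imwrite(f"pics/{n}.png",c["img"][:,:,::-1])
E
python3 - <<'E'
from h import *
s=env.state();print({k:np.round(s[k],3).tolist() for k in s})
for n in("top","side"):
    c=env.read_camera(n);save(c,n+"0");print(n,c["position"],c["orientation"],c["fx"],c["cx"],c["cy"])
    for t in("fixture","nest","clamp_arm","spindle","knob","rack","flow_cell","blank_a","wash_bottle","squeeze_bottle","dropper"):
        print(t,[(np.round(w(c,f["centre"])).tolist(),round(f["score"],2)) for f in env.find_in(c,t)[:3]])
E
```

```text
pics
{'t': 0.0, 'joints': [1.163, 0.492, 1.559, 0.0, 1.092, -0.106], 'qvel': [-0.001, -0.0, 0.002, 0.001, 0.002, -0.001], 'tau': [-0.001, -61.264, -25.816, 0.069, 0.048, -0.0], 'eef_pos': [185.653, 596.533, 214.075], 'tcp_rot': [-3.141, -0.0, 2.84], 'ft_force': [-0.711, -0.491, 0.188], 'moment': [-0.033, 0.022, 0.051], 'grip_force': 0.0, 'opening': 1.001}
top [ 549.01332266  226.03509738 1132.10632666] [-3.08780664  0.00355333 -1.5892037 ] 511.0083084461678 281.9170321859926 202.88666831634723
fixture [([587.0, 66.0, 14.0], 0.89)]
nest [([584.0, 62.0, 9.0], 0.89)]
clamp_arm [([589.0, 54.0, 248.0], 0.82), ([719.0, 166.0, 97.0], 0.63)]
spindle []
knob []
rack [([535.0, 357.0, 15.0], 0.9)]
flow_cell [([543.0, 319.0, 63.0], 0.98)]
blank_a [([544.0, 365.0, 64.0], 0.56)]
wash_bottle [([719.0, 165.0, 98.0], 0.72)]
squeeze_bottle [([729.0, 88.0, 99.0], 0.65), ([544.0, 321.0, 63.0], 0.41)]
dropper [([730.0, 224.0, 52.0], 0.69)]
side [ 760.36299183  774.0177895  1161.30470608] [-2.63091035  0.00856372  2.80647414] 536.222814179184 274.93871573499405 210.32189303726116
fixture [([594.0, 77.0, 6.0], 0.59)]
nest [([596.0, 76.0, 9.0], 0.82)]
clamp_arm [([590.0, 47.0, 156.0], 0.77), ([544.0, 369.0, 63.0], 0.36)]
spindle [([592.0, 124.0, 117.0], 0.38)]
knob [([589.0, 45.0, 255.0], 0.81)]
rack [([557.0, 394.0, 18.0], 0.86)]
flow_cell [([547.0, 323.0, 64.0], 0.58)]
blank_a [([540.0, 367.0, 60.0], 0.79), ([542.0, 416.0, 64.0], 0.74)]
wash_bottle [([726.0, 179.0, 83.0], 0.56)]
squeeze_bottle [([737.0, 96.0, 89.0], 0.57)]
dropper [([732.0, 234.0, 56.0], 0.74)]
```

View pics/top0.png

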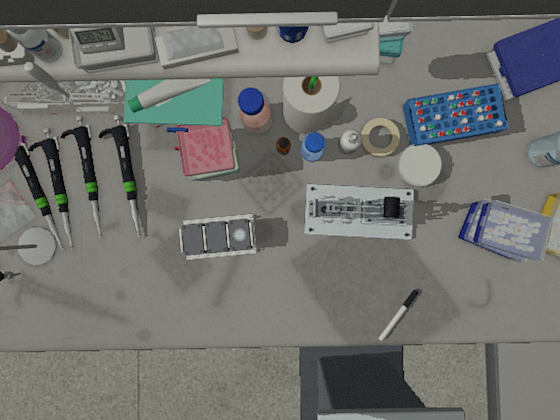

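View pics/side0.png

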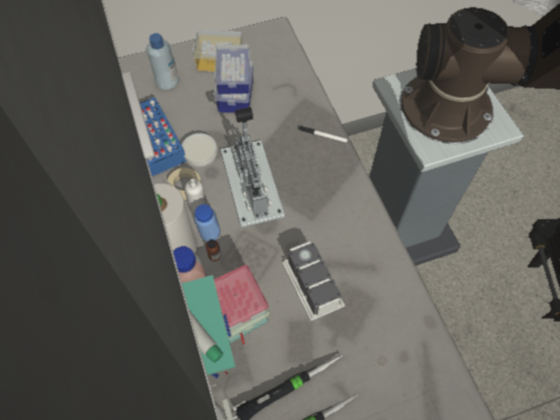

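```bash
cat >> h.py <<'E'
def rect(P): 
    (c,s,a)=cv2.minAreaRect(P[:,:2].astype(np.float32)); return np.round(c,1),np.round(s,1),round(a,2)
E
python3 - <<'E'
from h import *
for n in("top","side"):
    c=env.read_camera(n);W=cloud(c)
    def sel(lo,hi):
        return W[((W>lo)&(W<hi)).all(-1)]
    print(n)
    # bench height
    print(" bench",np.median(sel([400,150,-15],[500,300,8])[:,2]))
    P=sel([500,280,55],[600,450,70]);print(" blocks tops",len(P),np.median(P[:,2]),rect(P))
    m=env.trace(c,"flow_cell")[0]["mask"];P=W[m];P=P[(P[:,2]>58)];print(" cell",rect(P),np.median(P[:,2]))
    P=sel([480,260,3],[640,470,10]);print(" rack foot",rect(P))
    P=sel([480,-100,8],[700,220,17]);print(" plate",len(P),np.median(P[:,2]),rect(P),np.percentile(P,[0.5,99.5],axis=0).round(1).tolist())
    P=sel([540,80,78],[640,210,106]);print(" cheeks",len(P),rect(P), np.percentile(P,[1,99],axis=0).round(1).tolist())
    P=sel([540,-100,225],[640,220,275]);print(" knob",len(P),rect(P),np.percentile(P[:,2],[2,50,98]))
E
```

```text
top
 bench -0.24112607800066144
 blocks tops 2073 61.87278051025555 (array([539.3, 369.2]), array([ 63.9, 151.5]), 4.55)
 cell (array([543.2, 318.7]), array([44.5, 62.8]), 89.11) 62.024141654179175
 rack foot (array([559.8, 364.9]), array([159.3, 209.6]), 0.11)
 plate 3213 11.959299288273996 (array([611.3,  41.6]), array([271.5, 157.6]), 85.94) [[529.6, -61.3, 8.2], [650.4, 179.2, 16.8]]
 cheeks 172 (array([593.5, 123.4]), array([86.4, 34.8]), 86.17) [[573.5, 80.6, 79.9], [612.5, 166.2, 104.0]]
 knob 346 (array([586.8,  40. ]), array([27.4, 36.2]), 85.18) [245.52328771 257.50431066 262.9251365 ]
side
 bench 0.17688857719429052
 blocks tops 1828 62.100967045879656 (array([539.1, 368.6]), array([ 64.3, 152.8]), 4.46)
 cell (array([543.1, 323.4]), array([65.1, 53.2]), 6.81) 62.352038404409086
 rack foot (array([560.3, 365.3]), array([209.2, 159.2]), 90.0)
 plate 1945 12.120237557687005 (array([611.7,  61.4]), array([172.8, 244. ]), 0.31) [[528.1, -57.5, 8.2], [683.1, 179.6, 16.8]]
 cheeks 169 (array([592.5, 122.9]), array([88. , 35.9]), 85.68) [[572.2, 80.4, 78.2], [612.7, 166.4, 105.9]]
 knob 229 (array([586.4,  41.4]), array([28.4, 37.7]), 79.78) [229.86647541 256.1682414  261.78106153]
```

The top view has the rack near pixel (218,237) with the padded cell in its right bay at (240,235). The nest is around (345,212), the grip is at (392,207), and the bottles are at (283,146), (314,146) and (350,141). Next I refine the fixture frame using its plate edges.

```bash
python3 - <<'E'
from h import *
for n in("top","side"):
    c=env.read_camera(n);W=cloud(c)
    P=W[((W>[520,-90,8.5])&(W<[670,210,16])).all(-1)]
    cen=np.array([588.,62.])
    # keep largest blob near
    for it in range(4):
        q=P[np.hypot(*(P[:,:2]-cen).T)<140]
        r=cv2.minAreaRect(q[:,:2].astype(np.float32))
        # edges: bins
        yaw=np.radians(-4.2) if it==0 else yaw
        Rm=np.array([[np.cos(yaw),-np.sin(yaw)],[np.sin(yaw),np.cos(yaw)]])
        L=(P[:,:2]-cen)@Rm
        L=L[(abs(L[:,0])<62)&(abs(L[:,1])<124)]
        b=np.arange(-105,106,10);lo=[];hi=[];yy=[]
        for a in b:
            s=L[abs(L[:,1]-a)<5,0]
            if len(s)>4: lo.append(s.min());hi.append(s.max());yy.append(a)
        s1=np.polyfit(yy,lo,1)[0];s2=np.polyfit(yy,hi,1)[0]
        yaw-= np.arctan((s1+s2)/2)
        mid=np.array([(np.median(lo)+np.median(hi))/2,(np.percentile(L[:,1],.3)+np.percentile(L[:,1],99.7))/2])
        cen=cen+Rm@mid
    ax=np.array([-np.sin(yaw),np.cos(yaw)])
    print(n,"yaw",yaw,"w",np.median(hi)-np.median(lo),"len",np.ptp(L[:,1]),"plate c",cen,"nest",cen+62.5*ax,"knobL",cen-21.5*ax)
    for t in("knob","clamp_arm"):
        for f in env.trace(c,t)[:1]:
            K=W[f["mask"]];K=K[(K[:,2]>232)]
            print(t,f["score"],len(K),rect(K) if len(K)>5 else'',np.percentile(K[:,2],98) if len(K) else'')
E
```

```text
top yaw -0.07211541878150705 w 108.33841427544975 len 235.0513945219513 plate c [588.73646272  61.5786517 ] nest [593.23977068 123.91620232] knobL [587.18732478  40.13453429]
knob 0.66 340 (array([586.6,  40.4]), array([27.3, 36.1]), 83.43) 262.09375968136777
clamp_arm 0.81 337 (array([586.5,  40.4]), array([27.3, 35.9]), 83.43) 262.0973217334645
side yaw -0.07378090776739625 w 109.08664468440969 len 237.018636696727 plate c [588.03277208  61.27694879] nest [592.63989625 123.60691275] knobL [586.44792136  39.83544119]
knob 0.64 218 (array([586.5,  42.2]), array([27.5, 37.8]), 80.31) 262.19105122584756
clamp_arm 0.61 219 (array([586.5,  42.2]), array([27.5, 37.8]), 80.31) 262.18908194260916
```

```bash
python3 -m inch '[[0,0,0.168,0,0,-1,-1],[0,0,0.168,0,0,-1,-1],[0,0,0.168,0,0,-1,-1],[0,0,0.168,0,0,-1,-1],[0,0,0.168,0,0,-1,-1],[0,0,0.168,0,0,-1,-1],[0,0,0.168,0,0,-1,-1],[0,0,0.168,0,0,-1,-1]]'; python3 -m inch '[[0,0,0,-3.75,3.14,0,-1],[0,0,0,-3.75,3.14,0,-1],[0,0,0,-3.75,3.14,0,-1],[0,0,0,-3.75,3.14,0,-1],[0,0,0,-3.75,3.14,0,-1],[0,0,0,-3.75,3.14,0,-1],[0,0,0,-3.75,3.14,0,-1],[0,0,0,-3.75,3.14,0,-1],[0,0,0,-3.75,3.14,0,-1],[0,0,0,-3.75,3.14,0,-1],[0,0,0,-3.75,3.14,0,-1],[0,0,0,-3.75,3.14,0,-1],[0,0,0,-3.75,3.14,0,-1],[0,0,0,-3.75,3.14,0,-1],[0,0,0,0,0,0,-1]]'
cat >> h.py <<'E'
def to(target,cm=True):
    s=env.state(); p=np.array(s["eef_pos"]); r=R.from_euler('xyz',s["tcp_rot"])
    print("t",round(s["t"],2),"pos",np.round(p,1),"rot",np.round(s["tcp_rot"],3),"F",np.round(s["ft_force"],1),"open",round(s["opening"],3),"grip",round(s["grip_force"],1),"shift cm",np.round(r.inv().apply(np.array(target)-p)/10,2))
psi=-0.073;NEST=np.array([592.9,123.8])
def fx(x,y,z): c,s=np.cos(psi),np.sin(psi); return [NEST[0]+c*x-s*y,NEST[1]+s*x+c*y,z]
E
python3 -c "
from h import *
to(fx(0,-84,227))"
```

```text
t: 2.7
eef_pos: [185.7, 596.7, 295.0]
tcp_rot: [3.142, -0.0, 1.49]
ft_force: [-0.5, 0.3, -0.2]
opening: 1.002
grip_force: 0.0
t: 4.58
eef_pos: [586.0, 37.8, 294.0]
tcp_rot: [-3.141, 0.0, 1.493]
ft_force: [-0.3, -0.3, 0.1]
opening: 0.996
grip_force: 0.0
t 4.58 pos [586.   37.8 294. ] rot [-3.141  0.     1.493] F [-0.3 -0.3  0.1] open 0.996 grip 0.0 shift cm [0.23 0.06 6.7 ]
```

```bash
python3 -m inch '[[0,0,0,0.12,0.03,3.3,-1],[0,0,0,0.12,0.03,3.3,-1],[0,0,0,0,0,0,1],[0,0,0,0,0,0,1],[0,0,0,0,0,0,1],[0,0,0,0,0,0,1],[0,0,0,0,0,0,1]]'; python3 - <<'E'
from h import *
# arc rows: fixture y,z about (-93,103.5), in tool x (=y), z(=-z), cm
a0=np.arctan2(246-103.5,-84+93);a1=np.arctan2(66-103.5,-231+93)+2*np.pi
N=30;a=np.linspace(a0,a1,N+1);y=14.35*np.cos(a);z=14.35*np.sin(a)
for d in zip(np.diff(y).round(2),(-np.diff(z)).round(2)):print(d,end=' ')
to(fx(0,-84,227))
E
```

```text
t: 5.45
eef_pos: [585.6, 42.6, 229.1]
tcp_rot: [3.141, -0.0, 1.496]
ft_force: [-0.5, -0.2, 0.3]
opening: 0.534
grip_force: 0.0
(np.float64(-0.91), np.float64(-0.03)) (np.float64(-0.91), np.float64(0.03)) (np.float64(-0.9), np.float64(0.09)) (np.float64(-0.9), np.float64(0.14)) (np.float64(-0.89), np.float64(0.2)) (np.float64(-0.87), np.float64(0.26)) (np.float64(-0.85), np.float64(0.31)) (np.float64(-0.83), np.float64(0.36)) (np.float64(-0.81), np.float64(0.42)) (np.float64(-0.78), np.float64(0.47)) (np.float64(-0.75), np.float64(0.51)) (np.float64(-0.71), np.float64(0.56)) (np.float64(-0.68), np.float64(0.6)) (np.float64(-0.64), np.float64(0.65)) (np.float64(-0.6), np.float64(0.69)) (np.float64(-0.55), np.float64(0.72)) (np.float64(-0.5), np.float64(0.76)) (np.float64(-0.46), np.float64(0.79)) (np.float64(-0.41), np.float64(0.81)) (np.float64(-0.35), np.float64(0.84)) (np.float64(-0.3), np.float64(0.86)) (np.float64(-0.24), np.float64(0.87)) (np.float64(-0.19), np.float64(0.89)) (np.float64(-0.13), np.float64(0.9)) (np.float64(-0.08), np.float64(0.91)) (np.float64(-0.02), np.float64(0.91)) (np.float64(0.04), np.float64(0.91)) (np.float64(0.1), np.float64(0.9)) (np.float64(0.15), np.float64(0.9)) (np.float64(0.21), np.float64(0.88)) t 5.45 pos [585.6  42.6 229.1] rot [ 3.141 -0.     1.496] F [-0.5 -0.2  0.3] open 0.534 grip 0.0 shift cm [-0.25  0.13  0.21]
```

```bash
python3 -m inch '[[0,0,0,-0.2,0.1,0.2,1],[0,0,0,0,0,0,1],[0,0,0,0,0,0,1],[0,0,0,0,0,0,1],[0,0,0,0,0,0,1],[0,0,0,0,0,0,1]]';python3 -c "
from h import *
to(fx(0,-84,227))"
```

```text
t: 6.2
eef_pos: [585.7, 40.5, 226.4]
tcp_rot: [-3.14, 0.0, 1.496]
ft_force: [-4.9, 0.1, 0.9]
opening: 0.38
grip_force: 30.0
t 6.2 pos [585.7  40.5 226.4] rot [-3.14   0.     1.496] F [-4.9  0.1  0.9] open 0.38 grip 30.0 shift cm [-0.04  0.11 -0.06]
```

```bash
python3 -m inch '[[0,0,0,-0.91,0.05,-0.03,1],[0,0,0,-0.91,0,0.03,1],[0,0,0,-0.9,0,0.09,1],[0,0,0,-0.9,0,0.14,1],[0,0,0,-0.89,0,0.2,1],[0,0,0,-0.87,0,0.26,1]]'; python3 -c "
from h import *
to(fx(0,-84-53.8,227-6.9))"
```

```text
t: 6.95
eef_pos: [581.8, -12.9, 220.0]
tcp_rot: [-3.139, -0.001, 1.496]
ft_force: [-8.1, 2.8, 6.4]
opening: 0.375
grip_force: 30.0
t 6.95 pos [581.8 -12.9 220. ] rot [-3.139e+00 -1.000e-03  1.496e+00] F [-8.1  2.8  6.4] open 0.375 grip 30.0 shift cm [-0.06  0.11 -0.02]
```

```bash
python3 -m inch '[[0,0,0,-0.85,0,0.31,1],[0,0,0,-0.83,0,0.36,1],[0,0,0,-0.81,0,0.42,1],[0,0,0,-0.78,0,0.47,1],[0,0,0,-0.75,0,0.51,1],[0,0,0,-0.71,0,0.56,1],[0,0,0,-0.68,0,0.6,1],[0,0,0,-0.64,0,0.65,1],[0,0,0,-0.6,0,0.69,1],[0,0,0,-0.55,0,0.72,1],[0,0,0,-0.5,0,0.76,1],[0,0,0,-0.46,0,0.79,1],[0,0,0,-0.41,0,0.81,1]]'; python3 -m inch '[[0,0,0,-0.35,0,0.84,1],[0,0,0,-0.3,0,0.86,1],[0,0,0,-0.24,0,0.87,1],[0,0,0,-0.19,0,0.89,1],[0,0,0,-0.13,0,0.9,1],[0,0,0,-0.08,0,0.91,1],[0,0,0,-0.02,0,0.91,1],[0,0,0,0.04,0,0.91,1],[0,0,0,0.1,0,0.9,1],[0,0,0,0.15,0,0.9,1]]';python3 -c "
from h import *
to(fx(0,-231,47))"
```

```text
t: 8.57
eef_pos: [575.6, -100.0, 143.5]
tcp_rot: [-3.14, 0.001, 1.496]
ft_force: [-7.5, -8.1, 7.6]
opening: 0.376
grip_force: 30.0
t: 9.82
eef_pos: [574.7, -110.1, 53.8]
tcp_rot: [-3.14, 0.001, 1.496]
ft_force: [-7.6, -11.1, 1.5]
opening: 0.379
grip_force: 30.0
t 9.82 pos [ 574.7 -110.1   53.8] rot [-3.140e+00  1.000e-03  1.496e+00] F [ -7.6 -11.1   1.5] open 0.379 grip 30.0 shift cm [0.36 0.11 0.68]
```

```bash
python3 -m inch '[[0,0,0,0.25,0,0.5,1],[0,0,0,0.15,0,0.4,1],[0,0,0,0.05,0,0.3,1],[0,0,0,0,0,0,1]]'; python3 - <<'E'
from h import *
to(fx(0,-231,47))
c=env.read_camera("top");save(c,"open")
W=cloud(c)
c2,s=np.cos(psi),np.sin(psi)
L=(W[...,:2]-NEST)@np.array([[c2,-s],[s,c2]])
m=(abs(L[...,0])<10)&(L[...,1]>-170)&(L[...,1]<-20)&(W[...,2]>110)
q=np.c_[L[m],W[m][:,2]];o=np.argsort(q[:,1])
for k in range(-170,-20,10):
    z=q[(q[:,1]>=k)&(q[:,1]<k+10),2]
    if len(z):print(k,z.max().round(),end='; ')
E
```

```text
t: 10.32
eef_pos: [575.0, -105.8, 41.6]
tcp_rot: [-3.139, 0.001, 1.496]
ft_force: [-6.4, -13.2, -2.3]
opening: 0.377
grip_force: 30.0
t 10.32 pos [ 575.  -105.8   41.6] rot [-3.139e+00  1.000e-03  1.496e+00] F [ -6.4 -13.2  -2.3] open 0.377 grip 30.0 shift cm [-0.07  0.11 -0.54]
-170 416.0; -160 341.0; -150 111.0; -140 203.0; -130 215.0; -120 224.0; -110 220.0; -100 209.0; -90 215.0; -80 214.0;
```

```bash
python3 -m inch '[[0,0,0,0,0,0,-1],[0,0,0,0,0,0,-1],[0,0,0,0,0,0,-1],[0,0,0,0,0,-4,-1],[0,0,0,0,0,-5,-1],[0,0,0,0,0,-5.5,-1],[0,0,0,0,0,-5.5,-1],[0,0,0,0,0,-5.5,-1],[0,0,-0.155,0,0,0,-1]]'; python3 - <<'E'
from h import *
to([543.05,320,130])
c=env.read_camera("side")
save(c,"side1");cv2.imwrite("pics/side1c.png",cv2.resize(c["img"][80:330,180:380,::-1],None,fx=2.4,fy=2.4))
for t in("spindle","knob"):
    print(t,[(w(c,f["centre"]).round(),f["score"]) for f in env.find_in(c,t)[:2]])
E
```

```text
t: 11.5
eef_pos: [577.1, -104.3, 301.9]
tcp_rot: [3.134, 0.003, 1.654]
ft_force: [-1.0, -0.9, -0.7]
opening: 1.001
grip_force: 0.0
t 11.5 pos [ 577.1 -104.3  301.9] rot [3.134e+00 3.000e-03 1.654e+00] F [-1.  -0.9 -0.7] open 1.001 grip 0.0 shift cm [4.261e+01 1.000e-02 1.708e+01]
spindle [(array([582.,  24., 199.]), 0.4)]
knob [(array([583., -88.,  80.]), 0.75)]
```

View pics/side1c.png

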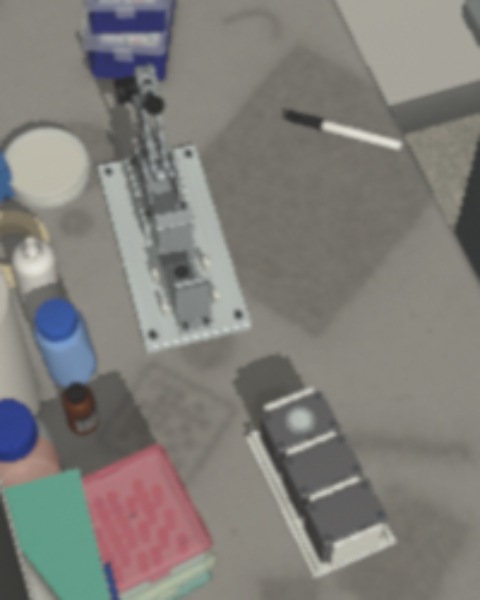

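The crop shows the handle lying back at about (125,90), the clamp arm upright at (150,95) and the nest clear at (185,280). I'll check the arm angle in depth, then go above the cell.

```bash
python3 -m inch '[[0,0,0,5.3,0,0,-1],[0,0,0,5.35,0,0,-1],[0,0,0,5.35,0,0,-1],[0,0,0,5.35,0,0,-1],[0,0,0,5.3,0,2,-1],[0,0,0,5.3,0,4,-1],[0,0,0,5.3,0,5,-1],[0,0,0,5.3,0,6,-1],[0,0,0,0,0,0,-1]]'; python3 - <<'E'
from h import *
to([543.05,320,25])
c2,s=np.cos(psi),np.sin(psi)
for n in("top","side"):
    c=env.read_camera(n);W=cloud(c)
    f=env.trace(c,"knob")
    L=(W[...,:2]-NEST)@np.array([[c2,-s],[s,c2]]);Q=np.dstack([L,W[...,2]])
    m=(abs(Q[...,0])<19)&(Q[...,1]>-260)&(Q[...,1]<-205)&(Q[...,2]>40)
    K=Q[m];print(n,len(K),np.percentile(K,[2,50,98],axis=0).round(1).tolist())
    m=(abs(Q[...,0])<12)&(Q[...,1]>-160)&(Q[...,1]<-60)&(Q[...,2]>190)
    K=Q[m];print(n,len(K),np.percentile(K,[2,50,98],axis=0).round(1).tolist())
    P=W[((W>[500,280,55])&(W<[600,450,70])).all(-1)];print(rect(P))
E
```

```text
t: 12.78
eef_pos: [541.3, 299.3, 145.4]
tcp_rot: [-3.134, 0.002, 1.651]
ft_force: [0.1, -0.1, 0.9]
opening: 0.998
grip_force: 0.0
t 12.78 pos [541.3 299.3 145.4] rot [-3.134e+00  2.000e-03  1.651e+00] F [ 0.1 -0.1  0.9] open 0.998 grip 0.0 shift cm [ 2.07  0.42 12.03]
top 269 [[-16.9, -244.0, 65.5], [0.3, -226.7, 75.6], [17.0, -208.8, 80.7]]
top 255 [[-7.8, -143.3, 194.2], [-0.1, -115.7, 208.1], [8.7, -88.6, 216.2]]
(array([0., 0.]), array([0., 0.]), 0.0)
side 102 [[-4.5, -239.2, 60.8], [6.7, -225.1, 75.6], [17.3, -208.0, 81.4]]
side 160 [[-9.0, -135.1, 194.6], [0.1, -116.0, 206.7], [7.9, -89.7, 217.4]]
(array([538.9, 368.7]), array([ 65.2, 152.3]), 4.32)
```

```bash
python3 -m inch '[[0,0,0,2,0.3,0,-1],[0,0,0,0,0,4,-1],[0,0,0,0,0,4,-1],[0,0,0,0,0,3.6,-1],[0,0,0,0,0,0,-1]]'; python3 -c "
from h import *
to([543.05,320,25])"
```

```text
t: 13.6
eef_pos: [544.7, 317.8, 32.6]
tcp_rot: [-3.139, 0.001, 1.65]
ft_force: [0.1, -0.5, -0.0]
opening: 0.999
grip_force: 0.0
t 13.6 pos [544.7 317.8  32.6] rot [-3.139e+00  1.000e-03  1.650e+00] F [ 0.1 -0.5 -0. ] open 0.999 grip 0.0 shift cm [ 0.23 -0.14  0.76]
```

```bash
python3 -m inch '[[0,0,0,0.2,-0.1,0.7,-1],[0,0,0,0,0,0,1],[0,0,0,0,0,0,1],[0,0,0,0,0,0,1],[0,0,0,0,0,0,1],[0,0,0,0,0,0,1],[0,0,0,0,0,0,1]]'; python3 -c "
from h import *
to([543.05,320,25])"
```

```text
t: 14.48
eef_pos: [543.8, 319.8, 27.4]
tcp_rot: [-3.141, -0.0, 1.651]
ft_force: [-3.9, -1.8, 5.9]
opening: 0.676
grip_force: 30.0
t 14.47 pos [543.8 319.8  27.4] rot [-3.141 -0.     1.651] F [-3.9 -1.8  5.9] open 0.676 grip 30.0 shift cm [ 0.03 -0.08  0.24]
```

```bash
python3 -m inch '[[0,0,0,0,0,-1,1],[0,0,0,0,0,-3,1],[0,0,0,0,0,-3.5,1],[0,0,0,0,0,-3,1],[0,0,0,-3.2,-1.75,0,1],[0,0,0,-3.2,-1.75,0,1],[0,0,0,-3.2,-1.75,0,1],[0,0,-0.177,0,0,0,1],[0,0,-0.177,0,0,0,1],[0,0,-0.177,0,0,0,1],[0,0,-0.177,0,0,0,1],[0,0,-0.177,0,0,0,1],[0,0,-0.177,0,0,0,1],[0,0,-0.177,0,0,0,1],[0,0,-0.177,0,0,0,1],[0,0,0,0,0,0,1]]'; python3 - <<'E'
from h import *
to([500,220,22.5])
c=env.read_camera("top");save(c,"held")
E
```

```text
t: 16.48
eef_pos: [499.5, 219.9, 132.3]
tcp_rot: [3.141, 0.0, 3.066]
ft_force: [-0.4, 0.5, -0.9]
opening: 0.673
grip_force: 30.0
t 16.48 pos [499.5 219.9 132.3] rot [3.141 0.    3.066] F [-0.4  0.5 -0.9] open 0.673 grip 30.0 shift cm [-4.000e-02  1.000e-02  1.098e+01]
```

View pics/held.png

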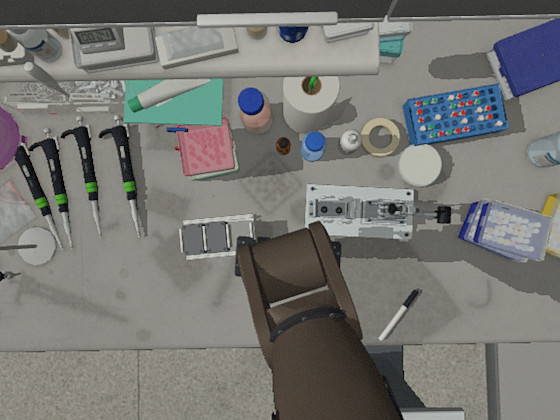

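The right bay at (243,237) is empty, both blanks are still at (193,238) and (215,237), and the gripper holds the cell under the wrist at about (290,250). Now I set it down on the bench to regrip it.

```bash
python3 -m inch '[[0,0,0,0,0,4,1],[0,0,0,0,0,4,1],[0,0,0,0,0,2,1],[0,0,0,0,0,0.6,1],[0,0,0,0,0,0.1,1],[0,0,0,0,0,0,1]]'; python3 -c "
from h import *
to([500,220,21.5])"
```

```text
t: 17.27
eef_pos: [499.8, 220.1, 25.8]
tcp_rot: [3.141, 0.001, 3.066]
ft_force: [0.4, -0.3, -1.8]
opening: 0.67
grip_force: 30.0
t 17.27 pos [499.8 220.1  25.8] rot [3.141e+00 1.000e-03 3.066e+00] F [ 0.4 -0.3 -1.8] open 0.67 grip 30.0 shift cm [-0.02 -0.    0.43]
```

```bash
python3 -m inch '[[0,0,0,0,0,0.2,1],[0,0,0,0,0,0.15,1],[0,0,0,0,0,0,1]]'
```

```text
t: 17.65
eef_pos: [499.4, 219.9, 21.5]
tcp_rot: [3.141, 0.0, 3.067]
ft_force: [-0.0, -0.3, -1.3]
opening: 0.67
grip_force: 30.0
```

```bash
python3 -m inch '[[0,0,0,0,0,0.1,1],[0,0,0,0,0,0.1,1],[0,0,0,0,0,0,1]]'
```

```text
t: 18.02
eef_pos: [499.5, 219.9, 21.3]
tcp_rot: [3.141, 0.001, 3.067]
ft_force: [-6.4, -2.2, 24.9]
opening: 0.67
grip_force: 30.0
```

```bash
python3 -m inch '[[0,0,0,0,0,0,-1],[0,0,0,0,0,0,-1],[0,0,0,0,0,0,-1],[0,0,0,0,0,-3.5,-1],[0,0,0,0,0,-4,-1],[0,0,0.1745,0,0,0,-1],[0,0,0.1745,0,0,0,-1],[0,0,0.1745,0,0,0,-1],[0,0,0.1745,0,0,0,-1],[0,0,0.1745,0,0,0,-1],[0,0,0.1745,0,0,0,-1],[0,0,0.1745,0,0,0,-1],[0,0,0.1745,0,0,0,-1],[0,0,0.1745,0,0,0,-1],[0,0,0,0,0,0,-1]]'; python3 - <<'E'
from h import *
to([499.5,219.9,24])
for n in ("top","side"):
    c=env.read_camera(n)
    W=cloud(c);P=W[((W>[455,175,50])&(W<[545,265,62])).all(-1)];print(len(P),rect(P) if len(P)>4 else '')
E
```

```text
t: 19.9
eef_pos: [499.3, 219.9, 94.3]
tcp_rot: [-3.141, 0.0, 1.497]
ft_force: [-0.1, 0.3, -0.1]
opening: 0.997
grip_force: 0.0
t 19.9 pos [499.3 219.9  94.3] rot [-3.141  0.     1.497] F [-0.1  0.3 -0.1] open 0.997 grip 0.0 shift cm [0.01 0.02 7.03]
0 
440 (array([501.4, 220.8]), array([68.2, 42.6]), 86.43)
```

```bash
python3 -m inch '[[0,0,0,0,0,4,-1],[0,0,0,0,0,2.8,-1],[0,0,0,0,0,0.2,-1],[0,0,0,0,0,0,1],[0,0,0,0,0,0,1],[0,0,0,0,0,0,1],[0,0,0,0,0,0,1],[0,0,0,0,0,0,1],[0,0,0,0,0,0,1],[0,0,0,0,0,0,1],[0,0,0,0,0,0,1],[0,0,0,0,0,0,1]]'; python3 -c "
from h import *
to([499.5,219.9,24])"
```

```text
t: 21.5
eef_pos: [499.5, 219.9, 24.5]
tcp_rot: [3.141, -0.0, 1.496]
ft_force: [0.7, -0.4, 1.7]
opening: 0.44
grip_force: 30.0
t 21.5 pos [499.5 219.9  24.5] rot [ 3.141 -0.     1.496] F [ 0.7 -0.4  1.7] open 0.44 grip 30.0 shift cm [-0.    0.    0.05]
```

```bash
python3 -m inch '[[0,0,0,0,0,-1.5,1],[0,0,0,0,0,-4,1],[0,0,0,0,0,-4,1],[0,0,0,0,0,-3,1],[0,0,0,0,0,0,1]]'; python3 - <<'E'
from h import *
to(fx(0,0,150))
c=env.read_camera("side")
W=cloud(c);P=W[((W>[455,175,160])&(W<[545,265,195])).all(-1)];print(len(P),rect(P) if len(P)>4 else '')
# cheeks: nest y-mid, from both cams
c2,s=np.cos(psi),np.sin(psi)
for n in("top","side"):
    c=env.read_camera(n);W=cloud(c)
    L=(W[...,:2]-NEST)@np.array([[c2,-s],[s,c2]]);Q=np.dstack([L,W[...,2]])
    m=(abs(Q[...,0])<30)&(abs(Q[...,1])<58)&(Q[...,2]>86)&(Q[...,2]<105);K=Q[m]
    print(n,len(K),np.percentile(K[:,0],[2,98]).round(1),"top z",np.percentile(K[:,2],98))
    for sg in(-1,1):
        k=K[K[:,1]*sg>0]; print(sg,len(k),np.percentile(k[:,1],[2,50,98]).round(1) if len(k) else '')
    m=(abs(Q[...,0])<30)&(abs(Q[...,1])<30)&(Q[...,2]>27)&(Q[...,2]<36);K=Q[m]
    for sg in(-1,1):
        k=K[K[:,0]*sg>0]; print("loc",sg,len(k),np.percentile(k[:,0],[2,50,98]).round(1) if len(k) else '')
E
```

```text
t: 22.12
eef_pos: [500.0, 220.2, 152.0]
tcp_rot: [3.138, -0.002, 1.496]
ft_force: [-0.1, -0.5, -1.1]
opening: 0.441
grip_force: 30.0
t 22.12 pos [500.  220.2 152. ] rot [ 3.138e+00 -2.000e-03  1.496e+00] F [-0.1 -0.5 -1.1] open 0.441 grip 30.0 shift cm [-8.92  9.98  0.22]
487 (array([502.1, 228.4]), array([59.9, 60.2]), 16.31)
top 167 [-16.6  17.7] top z 101.42779488285676
-1 92 [-43.9 -39.  -34.5]
1 75 [33.9 38.8 42.9]
loc -1 39 [-28.8 -24.4  -0.7]
loc 1 45 [ 1.5 25.4 29.7]
side 140 [-17.5  17.2] top z 101.32338312564389
-1 93 [-46.7 -39.2 -34.6]
1 47 [35.4 40.  42.9]
loc -1 25 [-29.3 -26.2  -1. ]
loc 1 29 [ 0.4 25.2 29.2]
```

```bash
python3 -m inch '[[0,0,0,-2.23,2.5,0,1],[0,0,0,-2.23,2.5,0,1],[0,0,0,-2.23,2.5,0,1],[0,0,0,-2.23,2.5,0,1],[0,0,0,0,0,0,1],[0,0,0,0,0,2,1],[0,0,0,0,0,0,1]]'; python3 -c "
from h import *
to(fx(0.3,-0.3,48.5))"
```

```text
t: 23.15
eef_pos: [590.9, 123.9, 127.5]
tcp_rot: [-3.137, 0.001, 1.497]
ft_force: [0.2, 0.3, -2.1]
opening: 0.44
grip_force: 30.0
t 23.15 pos [590.9 123.9 127.5] rot [-3.137e+00  1.000e-03  1.497e+00] F [ 0.2  0.3 -2.1] open 0.44 grip 30.0 shift cm [-0.02  0.26  7.9 ]
```

```bash
python3 -m inch '[[0,0,0,0,0.2,0,1],[0,0,0,0,0,1.2,1],[0,0,0,0,0,1.2,1],[0,0,0,0,0,1.2,1],[0,0,0,0,0,1.2,1],[0,0,0,0,0,0,1]]'; python3 -c "
from h import *
to(fx(0.3,-0.3,48.5))"
```

```text
t: 23.9
eef_pos: [593.7, 123.1, 80.0]
tcp_rot: [-3.139, 0.001, 1.496]
ft_force: [-0.4, -4.4, -4.2]
opening: 0.436
grip_force: 30.0
t 23.9 pos [593.7 123.1  80. ] rot [-3.139e+00  1.000e-03  1.496e+00] F [-0.4 -4.4 -4.2] open 0.436 grip 30.0 shift cm [ 0.04 -0.05  3.15]
```

```bash
python3 -m inch '[[0,0,0,-0.05,-0.05,0.8,1],[0,0,0,0,0,0.8,1],[0,0,0,0,0,0.7,1],[0,0,0,0,0,0.3,1],[0,0,0,0,0,0,1]]'; python3 -c "
from h import *
to(fx(0.3,-0.3,48.5))"
```

```text
t: 24.52
eef_pos: [593.6, 123.0, 55.1]
tcp_rot: [-3.141, -0.0, 1.496]
ft_force: [-1.5, -1.0, -3.3]
opening: 0.437
grip_force: 30.0
t 24.52 pos [593.6 123.   55.1] rot [-3.141 -0.     1.496] F [-1.5 -1.  -3.3] open 0.437 grip 30.0 shift cm [ 0.04 -0.05  0.66]
```

```bash
python3 -m inch '[[0,0,0,0,-0.02,0.3,1],[0,0,0,0,0,0.15,1],[0,0,0,0,0,0,1]]';python3 -m inch '[[0,0,0,0,0,0.15,1],[0,0,0,0,0,0,1]]'
```

```text
t: 24.9
eef_pos: [593.6, 123.0, 50.8]
tcp_rot: [-3.141, -0.0, 1.496]
ft_force: [-2.3, -1.4, -1.9]
opening: 0.442
grip_force: 30.0
t: 25.15
eef_pos: [593.6, 123.0, 49.3]
tcp_rot: [-3.141, -0.0, 1.496]
ft_force: [-2.8, -0.8, -0.6]
opening: 0.444
grip_force: 30.0
```

```bash
python3 -m inch '[[0,0,0,0,0,0.1,1],[0,0,0,0,0,0.05,1],[0,0,0,0,0,0,1]]'
```

```text
t: 25.52
eef_pos: [593.6, 123.0, 48.3]
tcp_rot: [-3.142, -0.0, 1.496]
ft_force: [-5.1, -0.6, 5.0]
opening: 0.44
grip_force: 30.0
```

```bash
python3 -m inch '[[0,0,0,0,0,0,-1],[0,0,0,0,0,0,-1],[0,0,0,0,0,0,-1],[0,0,0,0,0,0,-1],[0,0,0,0,0,-3,-1],[0,0,0,0,0,-5,-1],[0,0,0,0,0,-5.5,-1],[0,0,0,0,0,-5.5,-1],[0,0,0,0,0,-5.5,-1],[0,0,0,-5,0,0,-1],[0,0,0,-6,0,0,-1],[0,0,0,-6,0,0,-1],[0,0,0,-6,0,0,-1],[0,0,0,0,0,0,-1]]'; python3 - <<'E'
from h import *
to(fx(0,-230.5,47.7))
c2,s=np.cos(psi),np.sin(psi)
c=env.read_camera("side");W=cloud(c);cv2.imwrite("pics/side2c.png",cv2.resize(c["img"][80:330,180:380,::-1],None,fx=2.4,fy=2.4))
L=(W[...,:2]-NEST)@np.array([[c2,-s],[s,c2]]);Q=np.dstack([L,W[...,2]])
m=(abs(Q[...,0])<24)&(abs(Q[...,1])<31)&(Q[...,2]>70)&(Q[...,2]<95);K=Q[m]
print(len(K),np.percentile(K,[2,50,98],axis=0).round(1).tolist())
A=np.c_[K[:,:2],np.ones(len(K))];print("tilt",np.linalg.lstsq(A,K[:,2],rcond=None)[0].round(3))
E
```

```text
t: 27.28
eef_pos: [576.1, -110.0, 292.7]
tcp_rot: [-3.141, 0.0, 1.492]
ft_force: [-0.2, 1.0, -0.3]
opening: 0.999
grip_force: 0.0
t 27.27 pos [ 576.1 -110.   292.7] rot [-3.141  0.     1.492] F [-0.2  1.  -0.3] open 0.999 grip 0.0 shift cm [ 0.4  -0.03 24.5 ]
374 [[-18.5, -29.7, 75.0], [2.3, -0.8, 80.4], [22.1, 26.8, 85.3]]
tilt [-1.2000e-02  3.0000e-03  8.0322e+01]
```

View pics/side2c.png

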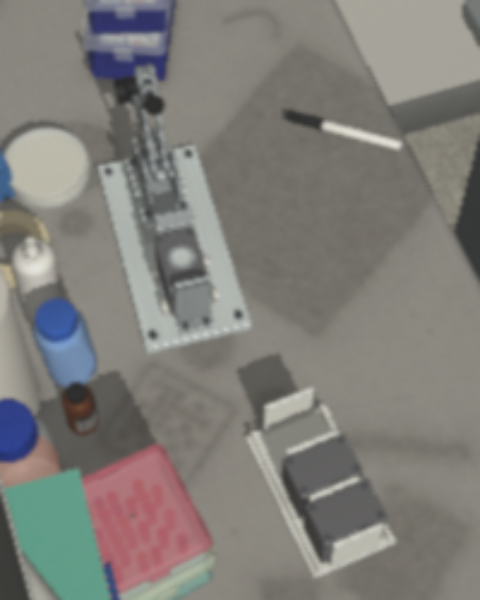

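The cell is in the nest with its steel pad at about (183,257), level and with its top at z≈80 as it should be. The handle is still back at (125,90). Next I grip the knob.

```bash
python3 -m inch '[[0,0,0,0.35,0,5,-1],[0,0,0,0,0,5.5,-1],[0,0,0,0,0,5.5,-1],[0,0,0,0,0,5,-1],[0,0,0,0,0,3.4,-1],[0,0,0,0,0,0,1],[0,0,0,0,0,0,1],[0,0,0,0,0,0,1],[0,0,0,0,0,0,1],[0,0,0,0,0,0,1],[0,0,0,0,0,0,1],[0,0,0,0,0,0,1],[0,0,0,0,0,0,1],[0,0,0,0,0,0,1],[0,0,0,0,0,0,1],[0,0,0,0,0,0,1]]'; python3 - <<'E'
from h import *
to(fx(0,-230.5,47.7))
E
```

```text
t: 29.32
eef_pos: [575.3, -102.8, 48.5]
tcp_rot: [-3.138, -0.001, 1.496]
ft_force: [-6.8, -0.9, 1.8]
opening: 0.375
grip_force: 30.0
t 29.32 pos [ 575.3 -102.8   48.5] rot [-3.138e+00 -1.000e-03  1.496e+00] F [-6.8 -0.9  1.8] open 0.375 grip 30.0 shift cm [-0.32  0.1   0.08]
```

```bash
python3 -m inch '[[0,0,0,-0.21,0,-0.88,1],[0,0,0,-0.15,0,-0.9,1],[0,0,0,-0.1,0,-0.9,1],[0,0,0,-0.04,0,-0.91,1],[0,0,0,0.02,0,-0.91,1],[0,0,0,0.08,0,-0.91,1],[0,0,0,0.13,0,-0.9,1],[0,0,0,0.19,0,-0.89,1],[0,0,0,0.24,0,-0.87,1],[0,0,0,0.3,0,-0.86,1]]'; python3 -m inch '[[0,0,0,0.35,0,-0.84,1],[0,0,0,0.41,0,-0.81,1],[0,0,0,0.46,0,-0.79,1],[0,0,0,0.5,0,-0.76,1],[0,0,0,0.55,0,-0.72,1],[0,0,0,0.6,0,-0.69,1],[0,0,0,0.64,0,-0.65,1],[0,0,0,0.68,0,-0.6,1]]'; python3 - <<'E'
from h import *
a=np.radians(86.4+12*3.627);to(fx(0,-93+143.5*np.cos(a),103.5-19+143.5*np.sin(a)))
E
```

```text
t: 30.58
eef_pos: [575.6, -97.7, 137.9]
tcp_rot: [-3.138, -0.001, 1.496]
ft_force: [-5.4, 3.6, -4.2]
opening: 0.375
grip_force: 30.0
t: 31.58
eef_pos: [578.7, -56.0, 196.2]
tcp_rot: [-3.137, -0.001, 1.497]
ft_force: [-4.9, 2.3, -6.7]
opening: 0.379
grip_force: 30.0
t 31.57 pos [578.7 -56.  196.2] rot [-3.137e+00 -1.000e-03  1.497e+00] F [-4.9  2.3 -6.7] open 0.379 grip 30.0 shift cm [-0.48  0.11  0.17]
```

```bash
python3 -m inch '[[0,0,0,0.71,0,-0.56,1],[0,0,0,0.75,0,-0.51,1],[0,0,0,0.78,0,-0.47,1],[0,0,0,0.81,0,-0.42,1],[0,0,0,0.83,0,-0.36,1],[0,0,0,0.85,0,-0.31,1]]'; python3 -m inch '[[0,0,0,0.87,0,-0.26,1],[0,0,0,0.89,0,-0.2,1],[0,0,0,0.9,0,-0.14,1]]'; python3 - <<'E'
from h import *
a=np.radians(86.4+3*3.627);to(fx(0,-93+143.5*np.cos(a),103.5-19+143.5*np.sin(a)))
E
```

```text
t: 32.33
eef_pos: [582.1, -9.1, 222.3]
tcp_rot: [-3.137, 0.0, 1.496]
ft_force: [-6.9, 0.3, -7.0]
opening: 0.374
grip_force: 30.0
t: 32.7
eef_pos: [584.0, 17.2, 228.3]
tcp_rot: [-3.137, 0.001, 1.496]
ft_force: [-7.8, -0.7, -7.4]
opening: 0.378
grip_force: 30.0
t 32.7 pos [584.   17.2 228.3] rot [-3.137e+00  1.000e-03  1.496e+00] F [-7.8 -0.7 -7.4] open 0.378 grip 30.0 shift cm [-0.42  0.11  0.15]
```

```bash
python3 -m inch '[[0,0,0,0.9,0,-0.03,1],[0,0,0,0.9,0,0,1]]';python3 -m inch '[[0,0,0,0.9,0,0.06,1],[0,0,0,0,0,0,1]]'; python3 - <<'E'
from h import *
to(fx(0,-84,227))
E
```

```text
t: 32.95
eef_pos: [585.3, 34.4, 229.4]
tcp_rot: [-3.137, 0.002, 1.497]
ft_force: [-9.7, -6.2, 1.4]
opening: 0.374
grip_force: 30.0
t: 33.2
eef_pos: [586.0, 44.1, 228.9]
tcp_rot: [-3.138, 0.001, 1.497]
ft_force: [-10.0, -0.8, 1.9]
opening: 0.372
grip_force: 30.0
t 33.2 pos [586.   44.1 228.9] rot [-3.138e+00  1.000e-03  1.497e+00] F [-10.   -0.8   1.9] open 0.372 grip 30.0 shift cm [-0.4   0.1   0.19]
```

```bash
python3 -m inch '[[0,0,0,0.3,0,0.02,1],[0,0,0,0.2,0,0.02,1],[0,0,0,0,0,0,1]]'; python3 - <<'E'
from h import *
to(fx(0,-84,227))
E
```

```text
t: 33.58
eef_pos: [586.4, 49.0, 228.3]
tcp_rot: [-3.137, 0.001, 1.496]
ft_force: [-10.7, -0.1, 0.8]
opening: 0.374
grip_force: 30.0
t 33.58 pos [586.4  49.  228.3] rot [-3.137e+00  1.000e-03  1.496e+00] F [-10.7  -0.1   0.8] open 0.374 grip 30.0 shift cm [-0.89  0.11  0.13]
```

```bash
python3 - <<'E'
from h import *
c2,s=np.cos(psi),np.sin(psi)
for n in("side","top"):
    c=env.read_camera(n);W=cloud(c)
    if n=="side":cv2.imwrite("pics/side3c.png",cv2.resize(c["img"][80:280,160:360,::-1],None,fx=3,fy=3))
    L=(W[...,:2]-NEST)@np.array([[c2,-s],[s,c2]]);Q=np.dstack([L,W[...,2]])
    for y0 in(-40,-20,0,10,20):
        k=Q[(abs(Q[...,0])<9)&(abs(Q[...,1]-y0)<5)&(Q[...,2]>60)&(Q[...,2]<200)]
        if len(k):print(n,y0,len(k),k[:,2].max().round(1))
    for t in("spindle","knob"):print(t,[(w(c,f["centre"]).round(),f["score"]) for f in env.find_in(c,t)[:2]])
E
```

```text
side -40 41 124.0
side -20 20 124.5
side 0 52 141.2
side 10 81 126.7
side 20 44 125.6
spindle []
knob [(array([586.,  38., 253.]), 0.58)]
top -40 48 126.3
top -20 47 124.6
top 0 53 139.4
top 10 50 129.4
top 20 62 123.8
spindle [(array([592., 123., 122.]), 0.46)]
knob [(array([539., 334.,   8.]), 0.2)]
```

View pics/side3c.png

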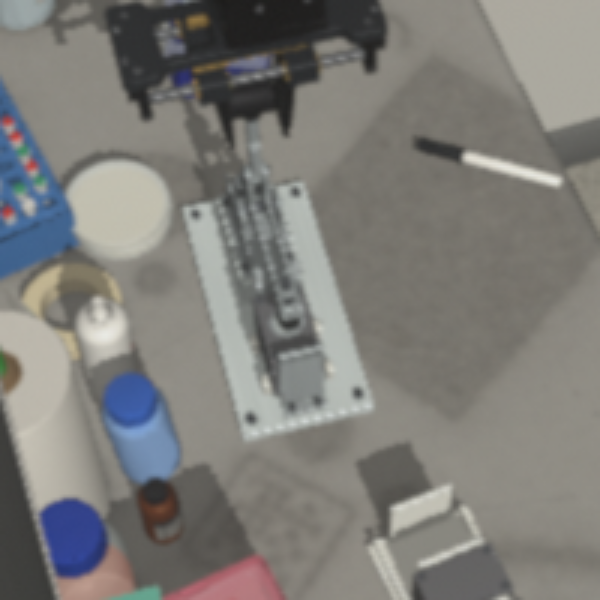

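The clamp arm lies level over the cell, and the fingers are on the upright handle at about (255,110). I'll press a little further to find the stop.

```bash
python3 -m inch '[[0,0,0,0.2,0,0.02,1],[0,0,0,0.2,0,0.02,1]]';python3 -m inch '[[0,0,0,0.2,0,0.02,1],[0,0,0,0,0,0,1]]'
```

```text
t: 34.12
eef_pos: [586.6, 52.5, 227.6]
tcp_rot: [-3.137, 0.001, 1.496]
ft_force: [-9.3, -5.3, -1.6]
opening: 0.375
grip_force: 30.0
t: 34.38
eef_pos: [586.7, 53.7, 227.4]
tcp_rot: [-3.137, 0.003, 1.496]
ft_force: [-10.1, -9.8, -1.3]
opening: 0.376
grip_force: 30.0
```

```bash
python3 -m inch '[[0,0,0,0,0,0,-1],[0,0,0,0,0,0,-1],[0,0,0,0,0,0,-1],[0,0,0,0,0,0,-1],[0,0,0,0,0,-4,-1],[0,0,0,0,0,-5,-1],[0,0,0,0,-6,0,-1],[0,0,0,0,-6,0,-1],[0,0,0,0,-6,0,-1],[0,0,0,0,0,0,-1]]'; python3 - <<'E'
from h import *
c2,s=np.cos(psi),np.sin(psi);to(fx(0,-84,227))
for n in("side","top"):
    c=env.read_camera(n);W=cloud(c)
    if n=="side":cv2.imwrite("pics/side4c.png",cv2.resize(c["img"][80:280,160:360,::-1],None,fx=3,fy=3))
    for t in("spindle","knob"):print(n,t,[(w(c,f["centre"]).round(),f["score"]) for f in env.find_in(c,t)[:2]])
    P=W[((W>[565,-100,232])&(W<[610,220,275])).all(-1)]
    if len(P):
        Q=(P[:,:2]-NEST)@np.array([[c2,-s],[s,c2]]);print(n,len(P),rect(P),"fix y",np.percentile(Q[:,1],[2,50,98]).round(1),"z",np.percentile(P[:,2],[50,98]).round(1))
E
```

```text
t: 35.62
eef_pos: [406.1, 68.8, 318.6]
tcp_rot: [3.14, -0.0, 1.497]
ft_force: [0.0, -0.3, 0.4]
opening: 0.998
grip_force: 0.0
t 35.62 pos [406.1  68.8 318.6] rot [ 3.14  -0.     1.497] F [ 0.  -0.3  0.4] open 0.998 grip 0.0 shift cm [-1.54 18.21  9.19]
side spindle [(array([591., 123., 121.]), 0.57), (array([598.,  60.,  12.]), 0.32)]
side knob [(array([588.,  37., 255.]), 0.87)]
side 220 (array([586.1,  37.5]), array([26.1, 36.2]), 84.78) fix y [-96.9 -81.4 -74.9] z [256.7 262.9]
top spindle [(array([594., 130.,  78.]), 0.66)]
top knob [(array([586.,  36., 259.]), 0.87), (array([540., 331.,   4.]), 0.74)]
top 350 (array([586.4,  35.8]), array([27.4, 36.4]), 85.58) fix y [-100.6  -85.8  -75. ] z [257.8 262.3]
```

View pics/side4c.png

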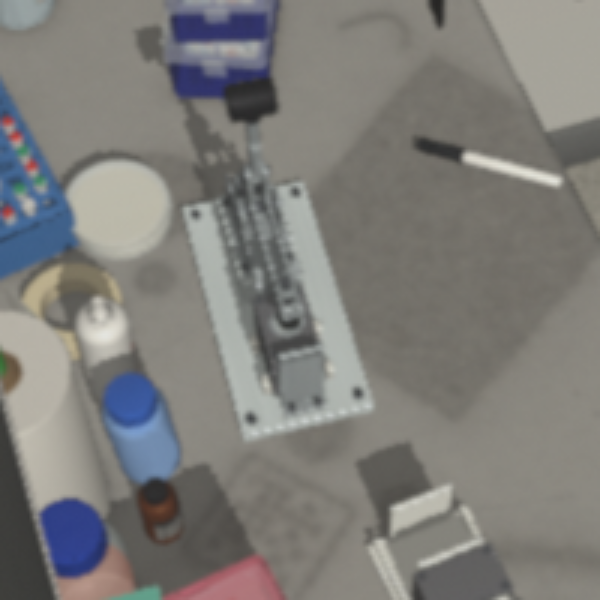

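The knob is about 4 mm short of where it stood when locked (y 36–37 against 40–42), so it may not be at its stop. I'll push it home from behind with shut fingers.

```bash
python3 -m inch '[[0,0,0,-3.5,0,0,1],[0,0,0,-3.1,0,0,1],[0,0,0,0,4.5,0,1],[0,0,0,0,4.5,0,1],[0,0,0,0,4.5,0,1],[0,0,0,0,4.5,0,1],[0,0,0,0,0,4,1],[0,0,0,0,0,4,1],[0,0,0,0,0,0,1],[0,0,0,0,0,0,1],[0,0,0,0,0,0,1]]'; python3 -c "
from h import *
to(fx(0,-120,236))"
```

```text
t: 37.3
eef_pos: [584.5, -10.9, 239.5]
tcp_rot: [3.139, 0.0, 1.496]
ft_force: [0.7, 0.3, 0.7]
opening: 0.001
grip_force: 0.0
t 37.3 pos [584.5 -10.9 239.5] rot [3.139 0.    1.496] F [0.7 0.3 0.7] open 0.001 grip 0.0 shift cm [ 1.5  -0.14  0.35]
```

```bash
python3 -m inch '[[0,0,0,0.8,-0.1,0.2,1],[0,0,0,0.8,0,0,1],[0,0,0,0.4,0,0,1],[0,0,0,0,0,0,1]]'; python3 -m inch '[[0,0,0,0.2,0,0,1],[0,0,0,0.2,0,0,1],[0,0,0,0,0,0,1]]'
```

```text
t: 37.8
eef_pos: [584.3, 9.3, 236.1]
tcp_rot: [3.141, 0.0, 1.497]
ft_force: [-0.6, -1.7, 1.1]
opening: 0.005
grip_force: 1.0
t: 38.17
eef_pos: [584.4, 11.7, 235.9]
tcp_rot: [-3.141, 0.002, 1.496]
ft_force: [-1.3, -11.2, 1.7]
opening: 0.003
grip_force: 5.6
```

```bash
python3 -m inch '[[0,0,0,0.2,0,0,1],[0,0,0,0.2,0,0,1],[0,0,0,0,0,0,1]]';python3 -m inch '[[0,0,0,0.2,0,0,1],[0,0,0,0.2,0,0,1],[0,0,0,0,0,0,1]]'
```

```text
t: 38.55
eef_pos: [584.6, 14.1, 235.8]
tcp_rot: [-3.141, 0.005, 1.496]
ft_force: [-3.1, -20.9, 0.9]
opening: 0.004
grip_force: 10.5
t: 38.92
eef_pos: [584.8, 16.4, 235.6]
tcp_rot: [-3.141, 0.008, 1.496]
ft_force: [-3.4, -31.6, -0.3]
opening: 0.005
grip_force: 15.6
```

```bash
cat > k.py <<'E'
from h import *
c2,s=np.cos(psi),np.sin(psi)
for n in("side","top"):
    c=env.read_camera(n);W=cloud(c)
    for f in env.trace(c,"knob")[:1]:
        P=W[f["mask"]];P=P[(P[:,2]>232)&(P[:,2]<266)]
        Q=(P[:,:2]-NEST)@np.array([[c2,-s],[s,c2]])
        if len(P)>10:print(n,len(P),round(f["score"],2),"fix y",np.percentile(Q[:,1],[2,10,50,90,98]).round(1),"z",np.percentile(P[:,2],[50,98]).round(1))
E
python3 k.py
```

```text
side 217 0.51 fix y [-90.4 -85.7 -74.8 -69.2 -68.2] z [256.3 262.9]
top 220 0.71 fix y [-82.6 -81.5 -74.9 -69.1 -68.2] z [257.1 261.8]
```

```bash
python3 -m inch '[[0,0,0,0.2,0,0,1],[0,0,0,0.2,0,0,1],[0,0,0,0,0,0,1]]';python3 -m inch '[[0,0,0,0.2,0,0,1],[0,0,0,0.2,0,0,1],[0,0,0,0,0,0,1]]'; python3 k.py
```

```text
t: 39.5
eef_pos: [584.9, 18.8, 235.4]
tcp_rot: [-3.14, 0.011, 1.496]
ft_force: [-4.2, -40.9, -1.3]
opening: 0.005
grip_force: 20.7
t: 39.88
eef_pos: [585.1, 20.6, 235.3]
tcp_rot: [-3.14, 0.014, 1.496]
ft_force: [-5.9, -54.2, -2.6]
opening: 0.004
grip_force: 27.1
top 190 0.51 fix y [-77.2 -76.  -70.6 -65.3 -64.6] z [256.6 261.8]
```

```bash
python3 -m inch '[[0,0,0,-0.6,0,0,1],[0,0,0,-0.6,0,0,1],[0,0,0,-1.2,0,0,1],[0,0,0,-2,0,0,1],[0,0,0,0,0,0,1]]'; python3 k.py
```

```text
t: 40.7
eef_pos: [582.4, -15.8, 235.7]
tcp_rot: [-3.142, -0.0, 1.495]
ft_force: [-0.1, -0.2, 0.3]
opening: 0.006
grip_force: 0.0
side 215 0.8 fix y [-97.  -92.5 -81.6 -76.2 -74.4] z [256.8 263.1]
top 330 0.71 fix y [-100.5  -96.9  -85.7  -76.2  -75. ] z [258.  262.4]
```

```bash
cat > m.py <<'E'
from h import *
c2,s=np.cos(psi),np.sin(psi)
for n in("side","top"):
    c=env.read_camera(n);W=cloud(c)
    L=(W[...,:2]-NEST)@np.array([[c2,-s],[s,c2]]);Q=np.dstack([L,W[...,2]])
    for nm,mm in(("all",(abs(Q[...,0])<19)&(abs(Q[...,1])<29)),("edge",(abs(Q[...,0])<20)&(abs(Q[...,0])>14)&(abs(Q[...,1])<27))):
        k=Q[mm&(Q[...,2]>72)&(Q[...,2]<86)]
        if len(k)>5:print(n,nm,len(k),"cell z med",np.median(k[:,2]).round(2),np.percentile(k[:,2],[10,90]).round(1),"y",np.percentile(k[:,1],[2,98]).round(1))
    for y0 in range(-80,30,10):
        k=Q[(abs(Q[...,0])<9)&(abs(Q[...,1]-y0)<5)&(Q[...,2]>95)&(Q[...,2]<150)]
        if len(k):print(y0,np.percentile(k[:,2],90).round(1),end='; ')
    print()
E
python3 m.py
```

```text
side all 220 cell z med 79.09 [75.9 82.5] y [-28.2  25.8]
side edge 88 cell z med 78.31 [75.5 81.6] y [-25.6  25.1]
-80 121.9; -70 122.5; -60 121.1; -50 123.3; -40 120.9; -30 124.1; -20 123.6; -10 134.3; 0 135.6; 10 126.7; 20 123.3; 
top all 347 cell z med 78.06 [75.5 80.8] y [-28.   28.3]
top edge 136 cell z med 78.17 [75.7 80.6] y [-26.   25.6]
-80 121.6; -70 121.0; -60 122.8; -50 121.5; -40 122.3; -30 123.7; -20 123.6; -10 128.3; 0 136.6; 10 125.1; 20 123.2;
```

The cell has sunk by the 2 mm and the arm is level. The knob settles at y≈-88 untouched, against -84 nominal. I'll probe lightly from the front to see whether it's really over centre.

```bash
python3 -m inch '[[0,0,0,0,0.2,-4,1],[0,0,0,3,0,-1,1],[0,0,0,3.3,0,0,1],[0,0,0,3.3,0,0,1],[0,0,0,0,0,2.5,1],[0,0,0,0,0,2.5,1],[0,0,0,0,0,0,1]]'; python3 -c "
from h import *
to(fx(0,-62,236))"
```

```text
t: 41.88
eef_pos: [590.9, 81.3, 234.5]
tcp_rot: [-3.139, 0.0, 1.497]
ft_force: [-0.8, -0.0, 1.0]
opening: 0.004
grip_force: 0.0
t 41.88 pos [590.9  81.3 234.5] rot [-3.139  0.     1.497] F [-0.8 -0.   1. ] open 0.004 grip 0.0 shift cm [-1.94 -0.11 -0.15]
```

```bash
python3 -m inch '[[0,0,0,-0.9,-0.1,0,1],[0,0,0,-0.8,0,0,1],[0,0,0,-0.2,0,0,1],[0,0,0,0,0,0,1]]'; python3 -m inch '[[0,0,0,-0.2,0,0,1],[0,0,0,0,0,0,1]]';python3 -m inch '[[0,0,0,-0.1,0,0,1],[0,0,0,0,0,0,1]]'
```

```text
t: 42.38
eef_pos: [589.3, 61.6, 236.3]
tcp_rot: [3.141, -0.0, 1.496]
ft_force: [-0.1, 0.2, -0.7]
opening: 0.006
grip_force: 0.0
t: 42.62
eef_pos: [589.0, 60.0, 235.9]
tcp_rot: [3.142, -0.0, 1.496]
ft_force: [0.8, -0.6, -0.7]
opening: 0.003
grip_force: 0.0
t: 42.88
eef_pos: [589.0, 59.2, 235.9]
tcp_rot: [3.141, -0.001, 1.496]
ft_force: [-0.5, 1.7, 2.2]
opening: 0.003
grip_force: 1.2
```

```bash
python3 -m inch '[[0,0,0,-0.1,0,0,1],[0,0,0,0,0,0,1]]';python3 -m inch '[[0,0,0,-0.1,0,0,1],[0,0,0,0,0,0,1]]'
```

```text
t: 43.12
eef_pos: [588.9, 58.2, 236.1]
tcp_rot: [3.141, -0.001, 1.496]
ft_force: [-0.4, 3.9, 3.5]
opening: 0.003
grip_force: 2.1
t: 43.38
eef_pos: [588.9, 56.9, 235.9]
tcp_rot: [3.141, 0.0, 1.496]
ft_force: [0.1, 3.5, 2.4]
opening: 0.005
grip_force: 1.6
```

```bash
python3 k.py; python3 -m inch '[[0,0,0,0.6,0,0,1],[0,0,0,2,0,0,1],[0,0,0,2,0,0,1],[0,0,0,0,0,0,1]]'; python3 k.py; python3 m.py|grep cell
```

```text
side 12 0.46 fix y [-84.6 -83.9 -80.5 -78.2 -76.9] z [250.4 254.7]
t: 44.08
eef_pos: [592.2, 104.9, 235.7]
tcp_rot: [-3.141, -0.0, 1.499]
ft_force: [0.6, 0.7, 0.6]
opening: 0.007
grip_force: 0.0
side all 227 cell z med 78.89 [76.1 82.3] y [-28.   24.9]
side edge 87 cell z med 78.49 [75.7 81.3] y [-25.6  24.8]
top all 147 cell z med 78.02 [75.1 80.6] y [ 7.4 28.5]
top edge 43 cell z med 77.81 [74.7 81.1] y [ 7.1 25.6]
```

```bash
python3 -m inch '[[0,0,0,0,0,-4,1],[0,0,0,0,0,-4,1],[0,0,0,2,-5.5,0,1],[0,0,0,2,-5.5,0,1],[0,0,0,2,-5.5,0,1],[0,0,0,0,0,0,1]]'; python3 k.py
```

```text
t: 45.12
eef_pos: [429.5, 175.7, 316.7]
tcp_rot: [3.141, -0.001, 1.498]
ft_force: [1.4, -0.6, -0.0]
opening: 0.006
grip_force: 0.0
side 212 0.73 fix y [-96.5 -93.5 -81.6 -75.9 -74.5] z [256.9 262.5]
top 343 0.84 fix y [-100.7  -97.6  -86.2  -76.4  -75. ] z [258.  261.9]
```

The knob came back to the same place after being displaced both ways, and the cell stays pressed down 2 mm. So it is locked over centre on its own, and the robot is clear of everything.

```bash
python3 -c "
from h import *
c=env.read_camera('top')
for t in('wash_bottle','squeeze_bottle','dropper','blank_a'):print(t,[w(c,f['centre']).round() for f in env.find_in(c,t)[:2]])
print(env.job_done())"
```

```text
wash_bottle [array([722., 167.,  93.])]
squeeze_bottle [array([728.,  90., 103.])]
dropper [array([593., 127., 120.]), array([729., 225.,  52.])]
blank_a [array([532., 415.,  58.]), array([546., 366.,  64.])]
the job is handed in; nothing more can be done
None
```

I handed the job in at about 45 s: the flow cell stands in the nest, pressed down about 2 mm, with the clamp holding itself locked, though the grip rests about 4 mm short of its nominal locked point; blanks and bottles look undisturbed.

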